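# Sort the loose bench supplies into their baskets

## Robot

A 7-joint arm with a two-finger parallel gripper is mounted at the origin on the work surface. World frame = base frame: x ahead of the robot, y to its left, z up, the work surface at z = 0. Lengths are in m, angles in rad, forces in N, time in s.
With the tool pointing down it reaches from about 0.425 to 0.875 m from the base axis. Payload 9.9 kg.
Tool frame: the origin (TCP) lies at the very end of the fingers, on their centre line; the grasp point (between the pads) lies 19 mm behind it; z points along the fingers, y is the line along which they close (so a half turn about z gives the same grasp; the last joint's range is limited). The gripper opens to 85 mm and grips with 20 to 120 N. Pads are 22 mm wide; open, the fingers measure 114 mm over their backs; the gripper's body (76 mm by 85 mm) begins 54 mm behind the grasp point. The pads swing forward as they close: fully open they stand 13 mm farther back than shut.
Start: joints at [-1.301, 0.576, 0.025, 1.437, -0.015, 1.129, -0.057], TCP at [0.234, 0.633, 0.231] pointing down, gripper open.
Joint ranges: [-2.76, 2.76], [-0.34, 2.15], [-1.52, 1.57], [0.19, 2.46], [-1.09, 4.23], [0.17, 1.99], [-2.82, 2.82]. Speed limits (rad/s): [2.22, 2.22, 3.01, 3.01, 3.14, 3.14, 3.14].

## Interface

Orientations are given as a unit quaternion [x, y, z, w].
In Python, from rig import manip gives the robot as it stands.
- The arm moves only by the tool jog_arm, never from a script. Its argument "moves" is a list of rows, each a list of 3 entries, a list of its own where there are three numbers: the finger opening in mm, from 0 to 85.4, then the shift along the tool's x, y, z in mm, then the turn, a rotation vector about the tool's x, y, z in rad. In form: [[hand, [x, y, z], [wx, wy, wz]], ...]. A call has 1 to 5 rows; each row is the pose to reach, as a shift and turn from the pose commanded when the call began, along the tool's axes at that moment; what a row does not reach only later rows make up. A row lasts 1/10 s, in which the tool goes at most 50 mm and 8.59 degrees, less where a joint would pass 70% of its speed; a pose out of reach is approached as far as the arm can. A call with a gripper value outside its range is refused whole. The fingers move at their own pace and stop on an object; "grip_force" is the grip in N (left out, the last holds). Time passes only in rows, so rows that repeat a pose let the fingers close. It gives the time, the measured TCP pose, the force, the opening and the grip force at its end, in the units of the state.
- manip.state(): the state, without advancing time (a new reading comes with each control period).
- manip.read_camera(name): name is "scene" or "top"; returns a dict with "img" (384x512x3 uint8, blue, green, red), "z_map" (384x512 float32, m along the optical axis (not along the pixel's ray), 0 where there is no reading), "fov_y" (degrees; the focal length in pixels is half the picture's height over the tangent of half this angle, whatever the lens; pixels are square), "cx", "cy" (the principal point, pixels), "world_to_cam" (4x4, takes a point from world to camera coordinates). Camera axes: x right, y down, z forward; pixel columns grow to the right and rows downward; lengths in m; the calibration is good to about 2 mm. A picture is of the moment at which its call begins.
- manip.finish_job(): hands the job in; it is judged then, once.
The state is a dict: "time": time; "joint_pos": joint angles; "joint_vel": joint speeds; "tau": joint torques, N m; "tool_pos": TCP position; "tool_rot": TCP orientation; "force": force on the tool from outside, world axes, zero at the start; "wrist_torque": the same for the moment, N m; "opening": finger opening in m; "grasp_force": force on a finger pad.
Only numpy, scipy, OpenCV 4.12 (cv2) and the standard library are available. Lean on these libraries where they do the work, as an engineer would, in place of code of your own. Each camera call takes 0.05 s, during which the arm holds its last target. There are 200 camera calls.

## Task

Clear the loose supplies off the packing bench: put both paper till rolls, both tape rolls and the box cutter each into the basket that already holds its own kind. Set them down rather than dropping them, right on the basket floor and not on top of anything, the till rolls standing on end and the tape rolls and cutter lying flat. Leave the scissors and the marker pen lying where they are.

Things in the scene. Friction and masses are not known exactly. Their poses are not given: they have to be found in the camera images.
- till_1: Paper till roll standing on end: white cylinder 40 mm in diameter, 57 mm tall, small grey core (12 mm hole) on top. Origin at its centre (28.5 mm above what it stands on), z along its axis. One of two alike; they are interchangeable.
- till_2: Paper till roll standing on end: white cylinder 40 mm in diameter, 57 mm tall, small grey core (12 mm hole) on top. Origin at its centre (28.5 mm above what it stands on), z along its axis. One of two alike; they are interchangeable.
- tape_1: Roll of stationery tape lying flat: tan ring 48 mm in outer diameter, 19 mm wide (high), white core with a 25 mm hole. Origin at its centre (9.5 mm above what it lies on), z along its axis. One of two alike; they are interchangeable.
- tape_2: Roll of stationery tape lying flat: tan ring 48 mm in outer diameter, 19 mm wide (high), white core with a 25 mm hole. Origin at its centre (9.5 mm above what it lies on), z along its axis. One of two alike; they are interchangeable.
- cutter: Box cutter lying flat: grey plastic handle with black ribs and a steel nose, 135 mm long (its x, nose at +x), 26 mm wide (y), 16 mm high (z). Origin at its centre, 8 mm above what it lies on.
- basket_till: Fixed dark-red slotted basket, 180 (x) by 200 mm (y) outside, 50 mm high, 4 mm walls and floor; the three differ only in stock. Origin: centre of its underside, z up, -x its front (robot side). Holds three fixed till rolls standing along its back (+x) wall, 57 mm tall. Free floor: x -86 to +42 mm, y -96 to +96 mm; room for two rolls at about x = -25, y = +48 and -48 mm with finger room.
- basket_tape: Fixed dark-red slotted basket, 180 (x) by 200 mm (y) outside, 50 mm high, 4 mm walls and floor; the three differ only in stock. Origin: centre of its underside, z up, -x its front (robot side). Holds five fixed tape rolls lying in piles along its back (+x) wall, up to 38 mm high. Free floor: x -86 to +36 mm, y -96 to +96 mm; room for two rolls at about x = -25, y = +48 and -48 mm with finger room.
- basket_cutter: Fixed dark-red slotted basket, 180 (x) by 200 mm (y) outside, 50 mm high, 4 mm walls and floor; the three differ only in stock. Origin: centre of its underside, z up, -x its front (robot side). Holds two fixed cutters lying along y at its back (+x), 16 mm high. Free floor: x -86 to +15 mm, y -96 to +96 mm; room for one more cutter along y at about x = -35, y = 0.
- scissors: Bystander, to be left alone: small scissors lying flat, 150 mm long (x, blades at +x), 56 mm wide over the two black loop handles, 9 mm high; origin at mid-length, mid-height.
- marker: Bystander, to be left alone: marker pen lying flat, 130 mm long (x, black cap at +x), 17 mm thick, grey barrel with white sleeve; origin at its centre.

How it is judged:
By the outcome, as a careful person would: the job done as asked, in the order asked, and still so for the second after the job is handed in, with the robot touching nothing.
It also fails if it takes over 128 s, if anything falls off the work surface, if the arm or the gripper's body presses on something with over 40 N, if the wrist force passes 120 N, or if a joint passes its speed limit or range.

## Working session

There is one attempt and no reset: what is moved stays moved. The work goes in short steps, Python scripts to look and compute and a tool call to move; the robot and the scene stay as the last step left them, time stands still between calls to the robot, and variables do not carry over. Pictures are saved under pics/ and viewed, at most 14 in all, crops included, and the job is handed in when it is done.

Besides the shell and the picture viewer there is one more tool, called after ">>>" as name([rows], argument=value, ...), one row to a line, values as JSON. jog_arm: Moves the arm, as the interface text tells. Its arguments: {"type":"object","properties":{"moves":{"type":"array","items":{"type":"array"}},"grip_force":{"type":"number"}},"required":["moves"]}

```bash
mkdir -p pics
cat > h.py <<'E'
import numpy as np, cv2
from rig import manip
from scipy.spatial.transform import Rotation as R
def cam(n):
    d=manip.read_camera(n); h,w=d['z_map'].shape
    f=h/2/np.tan(np.radians(d['fov_y'])/2)
    v,u=np.mgrid[:h,:w]; z=d['z_map'].astype(float)
    p=np.stack([(u-d['cx'])/f*z,(v-d['cy'])/f*z,z],-1)
    M=np.linalg.inv(np.array(d['world_to_cam'])); P=p@M[:3,:3].T+M[:3,3]
    P[z==0]=np.nan
    return d['img'],P
E
python3 - <<'E'
from h import *
for n in('top','scene'):
    i,P=cam(n); cv2.imwrite(f'pics/{n}0.png',cv2.resize(i,(800,600))); np.save(f'{n}0.npy',P); cv2.imwrite(f'{n}raw.png',i)
    print(n,[P[r,c].round(3) for r,c in((20,20),(20,490),(190,256),(370,20),(370,490))])
s=manip.state(); print({k:np.round(v,3) for k,v in s.items()})
print(R.from_quat(s['tool_rot']).as_matrix().round(3))
E
```

```text
top [array([0.937, 0.633, 0.052]), array([ 1.517, -1.133, -0.755]), array([ 0.512,  0.007, -0.004]), array([0.082, 0.524, 0.06 ]), array([ 0.078, -0.573,  0.002])]
scene [array([ 0.802, -0.981,  0.1  ]), array([0.066, 0.112, 0.348]), array([ 0.513, -0.022,  0.   ]), array([ 1.353, -0.301, -0.751]), array([0.408, 0.535, 0.012])]
{'time': np.float64(0.1), 'joint_pos': array([-1.301,  0.576,  0.025,  1.438, -0.015,  1.129, -0.057]), 'joint_vel': array([-0.   , -0.001, -0.001, -0.003,  0.001, -0.   , -0.001]), 'tau': array([ 5.0000e-03, -7.6729e+01,  2.2580e+00, -2.8660e+01,  1.6000e-02,
        9.0000e-03,  0.0000e+00]), 'tool_pos': array([0.234, 0.633, 0.231]), 'tool_rot': array([ 0.176,  0.984, -0.001, -0.   ]), 'force': array([ 0.009, -0.205, -0.486]), 'wrist_torque': array([-0.011,  0.024,  0.007]), 'grasp_force': np.float64(0.0), 'opening': np.float64(0.085)}
[[-0.938  0.346 -0.   ]
 [ 0.346  0.938 -0.001]
 [-0.    -0.002 -1.   ]]
```

View pics/top0.png

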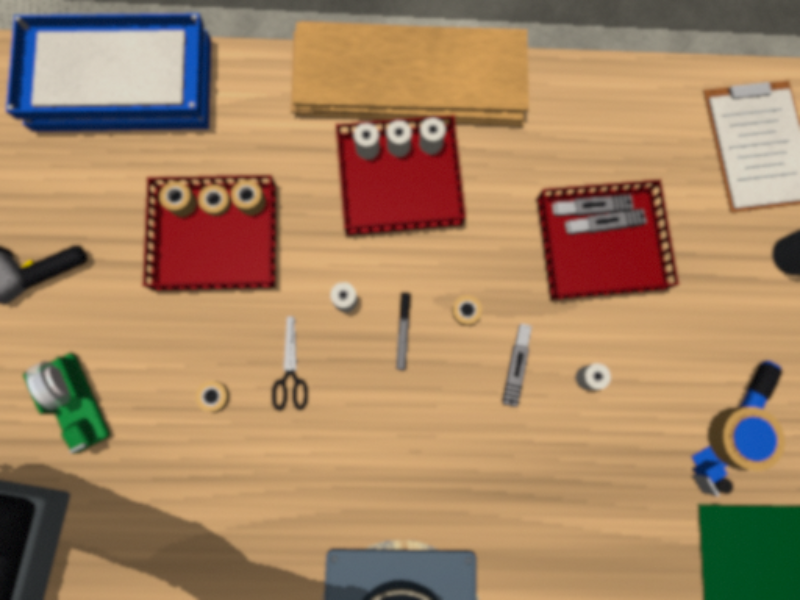

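View pics/scene0.png

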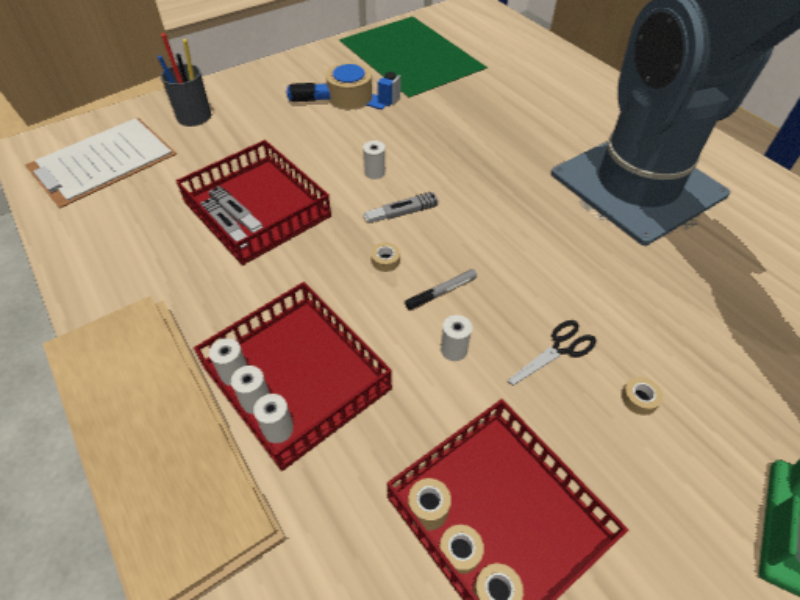

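The top view shows the tape basket at (210,235), the till basket at (400,180) and the cutter basket at (608,240). The loose items are tills at (343,296) and (596,377), tapes at (212,397) and (467,310), and the cutter at (517,365). The scissors are at (290,362) and the marker at (403,330). Next I'll measure them.

Run:
```python
from h import *
P=np.load('top0.npy'); I=cv2.imread('topraw.png')
S=.64
z=P[...,2]
def near(u,v,r): 
    m=np.zeros(z.shape,np.uint8); cv2.circle(m,(int(u*S),int(v*S)),int(r*S),1,-1); return m>0
bg=np.nanmedian(z[near(400,420,60)]); print('table',bg)
for n,u,v,r,lo in(('tillA',343,296,26,.05),('tillB',596,377,26,.05),('tapeA',212,397,26,.013),('tapeB',467,310,26,.013),('cutter',517,365,48,.008),('marker',403,330,45,.006),('sciss',290,362,52,.004)):
    m=near(u,v,r)&(z-bg>lo); q=P[m]; zm=np.median(q[:,2])
    (c,wh,a)=cv2.minAreaRect((q[:,:2]*1000).astype(np.float32)); cc,rr=cv2.minEnclosingCircle((q[:,:2]*1000).astype(np.float32))
    print(n,m.sum(),np.round(zm,3),'rect',np.round(c,1),np.round(wh,1),round(a,1),'circ',np.round(cc,1),round(rr,1),'mean',(q.mean(0)*1000).round(1))
    if len(q)>0:
        w,V=np.linalg.eigh(np.cov(q[:,:2].T)); print('   axis deg',np.degrees(np.arctan2(V[1,1],V[0,1])).round(1))
b,g,r=[I[...,k].astype(int) for k in range(3)]
red=(r>1.8*g)&(r>1.8*b)
for n,u,v in(('tape',210,235),('till',400,180),('cutter',608,240)):
    nb=near(u,v,95)&red
    for lo,hi in((.042,.06),(-.01,.012)):
        m=nb&(z-bg>lo)&(z-bg<hi); q=P[m]
        c,wh,a=cv2.minAreaRect((q[:,:2]*1000).astype(np.float32)); print(n,lo,m.sum(),np.round(c,1),np.round(wh,1),round(a,1), np.median(q[:,2]).round(4))
```

```text
table -0.00133592793645676
tillA 207 0.055 rect [503.   97.8] [37.7 37.2] 3.0 circ [502.8  97. ] 19.9 mean [502.2  97.2  55.4]
   axis deg -178.5
tillB 216 0.056 rect [ 384.2 -301.6] [36.4 37.9] 2.3 circ [ 384.1 -301.7] 20.2 mean [ 383.7 -301.4   55.7]
   axis deg 117.0
tapeA 233 0.017 rect [342.4 300.7] [46.4 46.3] 47.1 circ [342.1 301.2] 24.2 mean [342.4 300.6  17.1]
   axis deg 102.6
tapeB 207 0.018 rect [ 489.6 -102.4] [46.5 46.4] 1.8 circ [ 489.5 -102.8] 24.0 mean [ 489.3 -102.5   17.9]
   axis deg 117.3
cutter 517 0.014 rect [ 402.6 -186. ] [ 26.7 134.8] 78.5 circ [ 402.1 -188.4] 67.4 mean [ 397.5 -184.4   14.3]
   axis deg 168.1
marker 324 0.013 rect [451.8  -2.6] [ 81.3 121. ] 66.8 circ [451.3   3.8] 65.9 mean [453.3   1.2  13. ]
   axis deg 177.1
sciss 512 0.005 rect [402.6 182.1] [161.9 144.5] 18.5 circ [403.4 184.4] 82.6 mean [383.1 181.8   5.6]
   axis deg -177.0
tape 0.042 484 [604.6 316.6] [179.8 200.4] 2.8 0.0479
tape -0.01 3479 [608.1 321. ] [185.9 207.1] 3.2 0.0024
till 0.042 369 [713.9  12.5] [182.8 198.7] 6.6 0.0483
till -0.01 3567 [726.4  13.5] [206.2 192.8] 6.8 0.003
cutter 0.042 454 [ 610.5 -330.9] [179.7 199.5] 6.4 0.0484
cutter -0.01 3135 [ 616.6 -331.5] [188.7 200.8] 6.4 0.0035
```

```bash
cat > go.py <<'E'
import sys; from h import *
# go x y z yaw_deg(world angle of tool y): shift (tool axes, mm) and turn (rotvec)
x,y,z,a=map(float,sys.argv[1:5]); s=manip.state(); A=R.from_quat(s['tool_rot']); p=np.array(s['tool_pos'])*1000
c,d=np.cos(np.radians(a)),np.sin(np.radians(a))
B=R.from_matrix(np.array([[-d,c,0],[c,d,0],[0,0,-1.]]))
print('t',round(s['time'],2),'p',p.round(1),'open',round(s['opening']*1000,1),'shift',A.inv().apply(np.array([x,y,z])-p).round(1),'turn',(A.inv()*B).as_rotvec().round(3))
E
python3 - <<'E'
from h import *
P=np.load('scene0.npy').reshape(-1,3)
P=P[~np.isnan(P[:,0])]*1000
print('table',np.median(P[(abs(P[:,0]-430)<60)&(abs(P[:,1]-60)<40)&(abs(P[:,2])<10)][:,2]))
for n,x,y,lo,r in(('tillA',502.8,97.3,50,35),('tillB',384.1,-301.6,50,35),('tapeA',342.3,300.9,13,35),('tapeB',489.6,-102.6,13,35),('cutter',402.6,-186,9,80)):
    q=P[(np.hypot(P[:,0]-x,P[:,1]-y)<r)&(P[:,2]>lo)].astype(np.float32)
    print(n,len(q),np.median(q[:,2]).round(1),cv2.minEnclosingCircle(q[:,:2]),cv2.minAreaRect(q[:,:2]))
for n,x,y in(('tape',604.6,316.6),('till',713.9,12.5),('cutter',610.5,-331)):
    q=P[(np.hypot(P[:,0]-x,P[:,1]-y)<150)&(P[:,2]>45)&(P[:,2]<53)&(P[:,0]<800)].astype(np.float32)
    print(n,len(q),cv2.minAreaRect(q[:,:2]))
E
```

```text
table 0.30447568593910956Traceback (most recent call last):
  File "<stdin>", line 7, in <module>
cv2.error: OpenCV(4.12.0) /io/opencv/modules/imgproc/src/shapedescr.cpp:201: error: (-215:Assertion failed) count >= 0 && (depth == CV_32F || depth == CV_32S) in function 'minEnclosingCircle'
```

>>> jog_arm([
  [60, [-36, -34, 0], [0, 0, 0.15]],
  [60, [-72, -68, 0], [0, 0, 0.29]],
  [60, [-108, -102, 0], [0, 0, 0.44]],
  [60, [-144, -136, 0], [0, 0, 0.58]],
  [60, [-180, -170, 0], [0, 0, 0.72]],
])

```text
time: 0.6
tool_pos: [0.3443, 0.4093, 0.2311]
tool_rot: [0.514, 0.858, -0.0, -0.0]
force: [0.9, -0.5, 0.2]
opening: 0.06
grasp_force: 0.0
```

```bash
python3 go.py 503 97.5 140 0
```

```text
t 0.6 p [344.3 409.3 231.1] open 60.0 shift [-349.8   -7.1   91.2] turn [-0.     0.     0.491]
```

Run:
```python
from h import *
P=np.load('scene0.npy').reshape(-1,3)
P=P[~np.isnan(P[:,0])]*1000
for n,x,y,lo,r in(('tillA',502.8,97.3,50,35),('tillB',384.1,-301.6,50,35),('tapeA',342.3,300.9,13,35),('tapeB',489.6,-102.6,13,35),('cutter',402.6,-186,9,80)):
    q=np.ascontiguousarray(P[(np.hypot(P[:,0]-x,P[:,1]-y)<r)&(P[:,2]>lo)][:,:2],np.float32)
    print(n,len(q),cv2.minEnclosingCircle(q),cv2.minAreaRect(q))
for n,x,y in(('tape',604.6,316.6),('till',713.9,12.5),('cutter',610.5,-331)):
    q=np.ascontiguousarray(P[(np.hypot(P[:,0]-x,P[:,1]-y)<150)&(P[:,2]>45)&(P[:,2]<53)&(P[:,0]<800)][:,:2],np.float32)
    print(n,len(q),cv2.minAreaRect(q))
```

```text
tillA 251 ((505.72723388671875, 101.2683334350586), 20.823726654052734) ((505.4385681152344, 102.00033569335938), (39.12030029296875, 38.431495666503906), 38.178321838378906)
tillB 123 ((386.29339599609375, -297.1364440917969), 21.248863220214844) ((387.17437744140625, -297.728515625), (39.928916931152344, 37.799224853515625), 89.39913940429688)
tapeA 327 ((344.2440490722656, 305.22296142578125), 24.788158416748047) ((344.2106628417969, 305.8575134277344), (48.755977630615234, 46.4074592590332), 5.883363246917725)
tapeB 198 ((492.8752136230469, -99.09258270263672), 25.777700424194336) ((491.2994689941406, -98.36164855957031), (48.65718460083008, 45.72045135498047), 34.25987243652344)
cutter 350 ((404.66571044921875, -180.4464874267578), 67.45731353759766) ((404.59521484375, -180.81747436523438), (28.807334899902344, 134.8412322998047), 79.2518310546875)
tape 1095 ((606.6015625, 320.85546875), (181.1444549560547, 200.17628479003906), 2.974611759185791)
till 901 ((714.6799926757812, 16.403350830078125), (179.80604553222656, 203.3343048095703), 6.082072734832764)
cutter 579 ((613.0555419921875, -328.64971923828125), (181.30384826660156, 205.70091247558594), 6.7038893699646)
```

>>> jog_arm([
  [60, [-45, 0, 10], [0, 0, 0.14]],
  [60, [-90, 0, 20], [0, 0, 0.28]],
  [60, [-135, 0, 30], [0, 0, 0.4]],
  [60, [-180, 0, 45], [0, 0, 0.491]],
  [60, [-225, -5, 60], [0, 0, 0.491]],
])

```text
time: 1.1
tool_pos: [0.4476, 0.2099, 0.1708]
tool_rot: [0.706, 0.708, 0.0, 0.0]
force: [1.1, -0.2, 0.3]
opening: 0.0599
grasp_force: 0.0
```

```bash
python3 go.py 503 97.5 120 0
```

```text
t 1.1 p [447.6 209.9 170.8] open 59.9 shift [-112.6   55.    50.9] turn [ 0.001 -0.     0.003]
```

>>> jog_arm([
  [60, [-40, 20, 20], [0, 0, 0]],
  [60, [-75, 38, 40], [0, 0, 0]],
  [60, [-110, 56.5, 60], [0, 0, 0]],
  [60, [-110, 56.5, 80], [0, 0, 0]],
  [60, [-110, 56.5, 80], [0, 0, 0]],
])

```text
time: 1.6
tool_pos: [0.5026, 0.1, 0.0891]
tool_rot: [0.706, 0.708, -0.002, -0.001]
force: [-0.2, 0.1, 0.9]
opening: 0.0603
grasp_force: 0.0
```

>>> jog_arm([
  [60, [0, 0, 30], [0, 0, 0]],
  [60, [0, 0, 55], [0, 0, 0]],
  [60, [0, 0, 70], [0, 0, 0]],
  [60, [0, 0, 76], [0, 0, 0]],
  [60, [0, 0, 76], [0, 0, 0]],
])

```text
time: 2.1
tool_pos: [0.5035, 0.1024, 0.0154]
tool_rot: [0.705, 0.71, -0.0, -0.0]
force: [0.1, 0.3, 1.1]
opening: 0.06
grasp_force: 0.0
```

>>> jog_arm([
  [36, [0, 0, 0], [0, 0, 0]],
  [36, [0, 0, 0], [0, 0, 0]],
  [36, [0, 0, 0], [0, 0, 0]],
  [36, [0, 0, 0], [0, 0, 0]],
  [36, [0, 0, 0], [0, 0, 0]],
], grip_force=30)

```text
time: 2.6
tool_pos: [0.5044, 0.1021, 0.0164]
tool_rot: [0.705, 0.709, 0.001, 0.0]
force: [-0.7, 1.3, 7.5]
opening: 0.0393
grasp_force: 30.2
```

>>> jog_arm([
  [36, [0, 0, -30], [0, 0, 0]],
  [36, [0, 0, -70], [0, 0, 0]],
  [36, [0, 0, -105], [0, 0, 0]],
  [36, [-10, 40, -105], [0, 0, 0]],
  [36, [-20, 80, -105], [0, 0, 0]],
])

```text
time: 3.1
tool_pos: [0.5853, 0.0829, 0.1229]
tool_rot: [0.704, 0.71, 0.002, 0.001]
force: [0.1, 0.6, -0.9]
opening: 0.0395
grasp_force: 30.5
```

>>> jog_arm([
  [36, [-10, 40, 0], [0, 0, 0]],
  [36, [-18, 80, 0], [0, 0, 0]],
  [36, [-21, 99, 0], [0, 0, 0]],
  [36, [-21, 99, 0], [0, 0, 0]],
  [36, [-21, 99, 0], [0, 0, 0]],
])

```text
time: 3.6
tool_pos: [0.6825, 0.0615, 0.1202]
tool_rot: [0.705, 0.709, -0.0, -0.0]
force: [-0.2, 0.1, -0.2]
opening: 0.0391
grasp_force: 30.6
```

```bash
python3 go.py 684 61 22 0
python3 - <<'E'
from h import *
i,P=cam('scene'); cv2.imwrite('pics/s1.png',cv2.resize(i[150:350,100:330],None,fx=2.5,fy=2.5))
E
```

```text
t 3.6 p [682.5  61.5 120.2] open 39.1 shift [-0.5  1.5 98.2] turn [-0.001  0.     0.006]
```

View pics/s1.png

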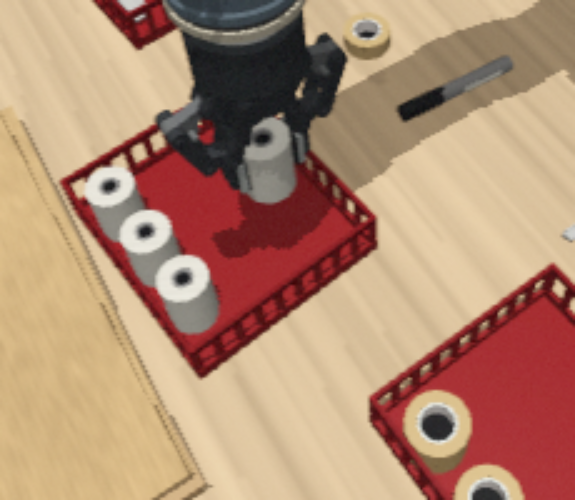

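The roll is held upright over the basket floor (crop about 270,160), so I'm lowering it.

>>> jog_arm([
  [36, [0, 1, 30], [0, 0, 0]],
  [36, [0, 1, 60], [0, 0, 0]],
  [36, [0, 1, 80], [0, 0, 0]],
  [36, [0, 1, 90], [0, 0, 0]],
  [36, [0, 1, 93], [0, 0, 0]],
])

```text
time: 4.15
tool_pos: [0.683, 0.062, 0.0268]
tool_rot: [0.705, 0.709, -0.001, -0.001]
force: [-0.0, 0.2, 0.3]
opening: 0.0391
grasp_force: 30.6
```

>>> jog_arm([
  [36, [0, 0, 2], [0, 0, 0]],
  [36, [0, 0, 4], [0, 0, 0]],
  [36, [0, 0, 5.5], [0, 0, 0]],
  [36, [0, 0, 6.5], [0, 0, 0]],
  [36, [0, 0, 6.5], [0, 0, 0]],
])

```text
time: 4.65
tool_pos: [0.6842, 0.0616, 0.021]
tool_rot: [0.705, 0.709, 0.0, 0.0]
force: [0.3, 0.4, -1.1]
opening: 0.0391
grasp_force: 30.6
```

>>> jog_arm([
  [36, [0, 0, 0.5], [0, 0, 0]],
  [36, [0, 0, 0.5], [0, 0, 0]],
  [36, [0, 0, 1], [0, 0, 0]],
  [36, [0, 0, 1], [0, 0, 0]],
  [36, [0, 0, 1], [0, 0, 0]],
])

```text
time: 5.15
tool_pos: [0.6842, 0.0616, 0.0205]
tool_rot: [0.705, 0.709, 0.0, 0.0]
force: [-2.6, -0.1, 6.7]
opening: 0.0392
grasp_force: 31.2
```

>>> jog_arm([
  [46, [0, 0, 0], [0, 0, 0]],
  [58, [0, 0, 0], [0, 0, 0]],
  [58, [0, 0, 0], [0, 0, 0]],
  [58, [0, 0, 0], [0, 0, 0]],
  [58, [0, 0, -20], [0, 0, 0]],
])

```text
time: 5.65
tool_pos: [0.6822, 0.0617, 0.0374]
tool_rot: [0.705, 0.709, -0.002, -0.002]
force: [0.1, -0.1, 0.8]
opening: 0.058
grasp_force: 0.0
```

>>> jog_arm([
  [60, [0, 0, -30], [0, 0, 0]],
  [60, [0, 0, -70], [0, 0, 0]],
  [60, [0, 0, -105], [0, 0, 0]],
  [60, [-25, -25, -105], [0, 0, 0]],
  [60, [-60, -50, -105], [0, 0, 0]],
])

```text
time: 6.15
tool_pos: [0.6349, 0.0032, 0.1457]
tool_rot: [0.703, 0.711, 0.001, 0.0]
force: [-0.2, -0.5, -1.0]
opening: 0.06
grasp_force: 0.0
```

```bash
python3 go.py 385.3 -299.4 90 0
```

```text
t 6.15 p [634.9   3.2 145.7] open 60.0 shift [-300.1 -252.8   54.7] turn [ 0.003 -0.001  0.01 ]
```

>>> jog_arm([
  [60, [-34, -28, 0], [0, 0, 0.01]],
  [60, [-68, -56, 0], [0, 0, 0.01]],
  [60, [-102, -84, 0], [0, 0, 0.01]],
  [60, [-136, -112, 0], [0, 0, 0.01]],
  [60, [-170, -140, 0], [0, 0, 0.01]],
])

```text
time: 6.65
tool_pos: [0.4943, -0.1707, 0.145]
tool_rot: [0.708, 0.706, 0.0, 0.0]
force: [1.1, -1.2, 0.2]
opening: 0.0601
grasp_force: 0.0
```

>>> jog_arm([
  [60, [-34, -28, 10], [0, 0, 0]],
  [60, [-68, -56, 20], [0, 0, 0]],
  [60, [-102, -88, 30], [0, 0, 0]],
  [60, [-130, -112, 50], [0, 0, 0]],
  [60, [-130, -112, 55], [0, 0, 0]],
])

```text
time: 7.15
tool_pos: [0.3782, -0.303, 0.0889]
tool_rot: [0.711, 0.703, -0.001, -0.001]
force: [0.8, 0.7, -0.4]
opening: 0.0599
grasp_force: 0.0
```

```bash
python3 go.py 385.3 -299.4 16 0
```

```text
t 7.15 p [ 378.2 -303.    88.9] open 59.9 shift [ 3.8  7.2 72.8] turn [-0.003  0.001 -0.012]
```

>>> jog_arm([
  [60, [4, 7, 0], [0, 0, -0.01]],
  [60, [4, 7, 0], [0, 0, -0.01]],
  [60, [4, 7, 25], [0, 0, -0.01]],
  [60, [4, 7, 50], [0, 0, -0.01]],
  [60, [4, 7, 65], [0, 0, -0.01]],
])

```text
time: 7.65
tool_pos: [0.3916, -0.2934, 0.024]
tool_rot: [0.704, 0.711, 0.0, 0.0]
force: [1.0, 0.3, 0.2]
opening: 0.0599
grasp_force: 0.0
```

>>> jog_arm([
  [60, [0, 0, 8], [0, 0, 0]],
  [60, [0, 0, 8], [0, 0, 0]],
  [50, [0, 0, 8], [0, 0, 0]],
  [36, [0, 0, 8], [0, 0, 0]],
  [36, [0, 0, 8], [0, 0, 0]],
])

```text
time: 8.15
tool_pos: [0.3906, -0.2951, 0.0177]
tool_rot: [0.705, 0.709, 0.0, 0.001]
force: [-0.5, 2.2, 6.3]
opening: 0.0391
grasp_force: 30.1
```

>>> jog_arm([
  [36, [0, 0, 0], [0, 0, 0]],
  [36, [0, 0, 0], [0, 0, 0]],
  [36, [0, 0, 0], [0, 0, 0]],
])

```text
time: 8.45
tool_pos: [0.3905, -0.2951, 0.0177]
tool_rot: [0.705, 0.709, 0.0, 0.001]
force: [-0.6, 1.7, 6.6]
opening: 0.0392
grasp_force: 30.2
```

```bash
python3 go.py 695 -37.5 120 0
```

```text
t 8.45 p [ 390.5 -295.1   17.7] open 39.2 shift [ 255.7  306.2 -102. ] turn [0.001 0.    0.006]
```

>>> jog_arm([
  [36, [0, 0, -30], [0, 0, 0]],
  [36, [0, 0, -70], [0, 0, 0]],
  [36, [0, 0, -105], [0, 0, 0]],
  [36, [26, 30, -105], [0, 0, 0]],
  [36, [52, 60, -105], [0, 0, 0]],
])

```text
time: 8.95
tool_pos: [0.4507, -0.2433, 0.1239]
tool_rot: [0.706, 0.708, 0.001, 0.002]
force: [0.2, 0.3, -1.1]
opening: 0.0393
grasp_force: 30.6
```

>>> jog_arm([
  [36, [30, 35, 0], [0, 0, 0]],
  [36, [60, 70, 0], [0, 0, 0]],
  [36, [90, 105, 0], [0, 0, 0]],
  [36, [120, 140, 0], [0, 0, 0]],
  [36, [150, 175, 0], [0, 0, 0]],
])

```text
time: 9.45
tool_pos: [0.625, -0.0901, 0.1224]
tool_rot: [0.705, 0.709, 0.0, 0.0]
force: [1.2, -1.4, 0.1]
opening: 0.0395
grasp_force: 30.6
```

>>> jog_arm([
  [36, [25, 30, 0], [0, 0, 0]],
  [36, [45, 55, 0], [0, 0, 0]],
  [36, [59, 69, 0], [0, 0, 0]],
  [36, [59, 69, 0], [0, 0, 0]],
  [36, [59, 69, 0], [0, 0, 0]],
])

```text
time: 9.95
tool_pos: [0.6921, -0.0323, 0.1218]
tool_rot: [0.705, 0.709, -0.0, 0.0]
force: [-0.3, -0.8, -0.4]
opening: 0.0392
grasp_force: 30.6
```

```bash
python3 go.py 695 -32 21.5 0
```

```text
t 9.95 p [692.1 -32.3 121.8] open 39.2 shift [  0.3   3.  100.3] turn [-0.     0.     0.007]
```

>>> jog_arm([
  [36, [0, 2, 30], [0, 0, 0]],
  [36, [0, 2, 60], [0, 0, 0]],
  [36, [0, 2, 82], [0, 0, 0]],
  [36, [0, 2, 93], [0, 0, 0]],
  [36, [0, 2, 96], [0, 0, 0]],
])

```text
time: 10.45
tool_pos: [0.6933, -0.0333, 0.025]
tool_rot: [0.705, 0.709, -0.001, -0.001]
force: [0.2, -0.2, 0.1]
opening: 0.0395
grasp_force: 30.6
```

>>> jog_arm([
  [36, [0, 0, 1], [0, 0, 0]],
  [36, [0, 0, 2], [0, 0, 0]],
  [36, [0, 0, 3], [0, 0, 0]],
  [36, [0, 0, 4], [0, 0, 0]],
  [36, [0, 0, 4], [0, 0, 0]],
])

```text
time: 10.95
tool_pos: [0.6945, -0.0322, 0.0221]
tool_rot: [0.705, 0.709, 0.0, 0.0]
force: [-0.4, -0.5, -1.2]
opening: 0.0395
grasp_force: 30.6
```

>>> jog_arm([
  [36, [0, 0, 0.5], [0, 0, 0]],
  [36, [0, 0, 0.5], [0, 0, 0]],
  [36, [0, 0, 1], [0, 0, 0]],
  [36, [0, 0, 1], [0, 0, 0]],
  [36, [0, 0, 1], [0, 0, 0]],
])

```text
time: 11.45
tool_pos: [0.6946, -0.0322, 0.0219]
tool_rot: [0.705, 0.709, 0.0, 0.0]
force: [-3.5, 0.7, 10.7]
opening: 0.0394
grasp_force: 31.5
```

Contact with the floor; release and retreat toward tape A (343,303), past the tape basket.

>>> jog_arm([
  [46, [0, 0, 0], [0, 0, 0]],
  [58, [0, 0, 0], [0, 0, 0]],
  [58, [0, 0, 0], [0, 0, 0]],
  [58, [0, 0, 0], [0, 0, 0]],
  [58, [0, 0, -20], [0, 0, 0]],
])

```text
time: 11.95
tool_pos: [0.6925, -0.032, 0.0383]
tool_rot: [0.705, 0.709, -0.002, -0.002]
force: [-1.2, 0.2, -0.8]
opening: 0.0581
grasp_force: 0.0
```

>>> jog_arm([
  [68, [0, 0, -30], [0, 0, 0]],
  [68, [0, 0, -70], [0, 0, 0]],
  [68, [0, 0, -105], [0, 0, 0]],
  [68, [10, -40, -105], [0, 0, 0]],
  [68, [30, -80, -105], [0, 0, 0]],
])

```text
time: 12.45
tool_pos: [0.6143, -0.0046, 0.1469]
tool_rot: [0.706, 0.708, 0.001, 0.002]
force: [0.8, 1.0, -1.0]
opening: 0.0684
grasp_force: 0.0
```

>>> jog_arm([
  [68, [35, -25, 0], [0, 0, 0]],
  [68, [70, -50, 0], [0, 0, 0]],
  [68, [105, -75, 0], [0, 0, 0]],
  [68, [140, -100, 0], [0, 0, 0]],
  [68, [175, -125, 0], [0, 0, 0]],
])

```text
time: 12.95
tool_pos: [0.4871, 0.1727, 0.1459]
tool_rot: [0.705, 0.709, 0.0, 0.0]
force: [0.1, 0.8, 0.1]
opening: 0.0684
grasp_force: 0.0
```

>>> jog_arm([
  [68, [35, -35, 0], [0, 0, 0]],
  [68, [70, -70, 0], [0, 0, 0]],
  [68, [100, -105, 0], [0, 0, 0]],
  [68, [125, -130, 0], [0, 0, 0]],
  [68, [125, -130, 0], [0, 0, 0]],
])

```text
time: 13.45
tool_pos: [0.3536, 0.2995, 0.1456]
tool_rot: [0.702, 0.712, -0.0, -0.001]
force: [1.0, -0.2, -0.2]
opening: 0.068
grasp_force: 0.0
```

>>> jog_arm([
  [68, [0, 0, 20], [0, 0, 0]],
  [68, [0, 0, 40], [0, 0, 0]],
  [68, [0, 0, 40], [0, 0, 0]],
  [68, [0, 0, 40], [0, 0, 0]],
])

```text
time: 13.85
tool_pos: [0.3579, 0.2951, 0.106]
tool_rot: [0.705, 0.709, -0.0, 0.0]
force: [0.4, -1.2, 0.3]
opening: 0.0679
grasp_force: 0.0
```

```bash
python3 go.py 343.2 303.2 2 0
python3 - <<'E'
from h import *
i,P=cam('top'); cv2.imwrite('pics/t1.png',cv2.resize(i[60:290,60:460],None,fx=2,fy=2))
E
```

```text
t 13.85 p [357.9 295.1 106. ] open 67.9 shift [  8.3 -14.6 104. ] turn [-0.     0.001  0.005]
```

View pics/t1.png

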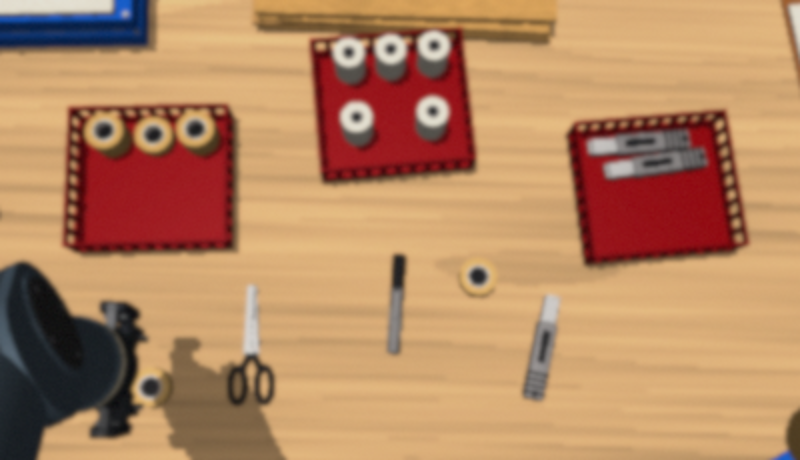

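Both rolls stand in the till basket at (356,120) and (432,115). The gripper is over tape A at (150,387), and the scissors and marker haven't moved.

>>> jog_arm([
  [68, [8.5, -14.5, 0], [0, 0, 0]],
  [68, [8.5, -14.5, 30], [0, 0, 0]],
  [68, [8.5, -14.5, 60], [0, 0, 0]],
  [68, [8.5, -14.5, 80], [0, 0, 0]],
  [68, [8.5, -14.5, 90], [0, 0, 0]],
])

```text
time: 14.4
tool_pos: [0.3431, 0.3041, 0.0152]
tool_rot: [0.705, 0.709, -0.0, -0.0]
force: [-0.6, 0.2, 0.4]
opening: 0.0682
grasp_force: 0.0
```

>>> jog_arm([
  [68, [0, 0, 6], [0, 0, 0]],
  [68, [0, 0, 11], [0, 0, 0]],
  [68, [0, 0, 12], [0, 0, 0]],
  [68, [0, 0, 12], [0, 0, 0]],
  [68, [0, 0, 12], [0, 0, 0]],
])

```text
time: 14.9
tool_pos: [0.3431, 0.3044, 0.0043]
tool_rot: [0.705, 0.709, 0.0, -0.0]
force: [-0.1, 0.6, -0.4]
opening: 0.0681
grasp_force: 0.0
```

```bash
python3 go.py 343.2 303.2 2 0
```

```text
t 14.9 p [343.1 304.4   4.3] open 68.1 shift [-1.2  0.1  2.3] turn [ 0.001 -0.001  0.006]
```

>>> jog_arm([
  [60, [-1, 0, 2], [0, 0, 0]],
  [45, [-1, 0, 2], [0, 0, 0]],
  [44, [-1, 0, 2], [0, 0, 0]],
  [44, [-1, 0, 2], [0, 0, 0]],
  [44, [-1, 0, 2], [0, 0, 0]],
])

```text
time: 15.4
tool_pos: [0.3429, 0.3031, 0.0021]
tool_rot: [0.705, 0.709, 0.0, -0.0]
force: [-0.5, -0.0, 5.3]
opening: 0.0468
grasp_force: 30.0
```

>>> jog_arm([
  [44, [0, 0, 0], [0, 0, 0]],
  [44, [0, 0, 0], [0, 0, 0]],
])

```text
time: 15.6
tool_pos: [0.3429, 0.3031, 0.0021]
tool_rot: [0.705, 0.709, 0.0, -0.0]
force: [-1.4, -0.9, 6.2]
opening: 0.047
grasp_force: 30.0
```

```bash
python3 go.py 580 366 120 0
```

```text
t 15.6 p [342.9 303.1   2.1] open 47.0 shift [  61.6  237.5 -117.9] turn [ 0.    -0.     0.006]
```

>>> jog_arm([
  [44, [0, 0, -30], [0, 0, 0]],
  [44, [0, 0, -65], [0, 0, 0]],
  [44, [0, 0, -95], [0, 0, 0]],
  [44, [11, 40, -95], [0, 0, 0]],
  [44, [22, 80, -95], [0, 0, 0]],
])

```text
time: 16.1
tool_pos: [0.4232, 0.3268, 0.0984]
tool_rot: [0.704, 0.71, 0.001, -0.0]
force: [0.7, 0.6, -0.2]
opening: 0.047
grasp_force: 31.4
```

>>> jog_arm([
  [44, [11, 42, 0], [0, 0, 0]],
  [44, [22, 84, 0], [0, 0, 0]],
  [44, [33, 125, 0], [0, 0, 0]],
  [44, [40, 155, 0], [0, 0, 0]],
  [44, [40, 155, 0], [0, 0, 0]],
])

```text
time: 16.6
tool_pos: [0.5814, 0.3662, 0.0963]
tool_rot: [0.706, 0.709, 0.001, 0.001]
force: [-0.6, -0.2, -0.7]
opening: 0.0466
grasp_force: 31.4
```

>>> jog_arm([
  [44, [0, 0, 30], [0, 0, 0]],
  [44, [0, 0, 40], [0, 0, 0]],
  [44, [0, 0, 40], [0, 0, 0]],
  [44, [0, 0, 40], [0, 0, 0]],
])

```text
time: 17.0
tool_pos: [0.5772, 0.3666, 0.0573]
tool_rot: [0.705, 0.709, -0.0, -0.0]
force: [-0.1, -0.6, -0.5]
opening: 0.047
grasp_force: 31.4
```

```bash
python3 go.py 578 365.5 6 0
python3 - <<'E'
from h import *
i,P=cam('scene'); cv2.imwrite('pics/s2.png',cv2.resize(i[230:384,220:430],None,fx=2.5,fy=2.5))
E
```

```text
t 17.0 p [577.2 366.6  57.3] open 47.0 shift [-1.1  0.8 51.3] turn [-0.     0.     0.006]
```

View pics/s2.png

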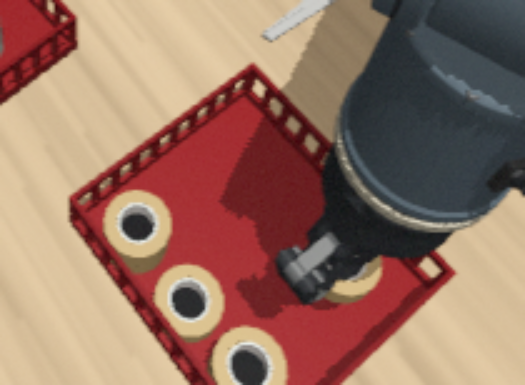

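The tape (crop 350,280) is inside the basket and clear of the stock. Contact is expected at TCP z of about 6 mm.

>>> jog_arm([
  [44, [-1, 1, 20], [0, 0, 0]],
  [44, [-1, 1, 38], [0, 0, 0]],
  [44, [-1, 1, 46], [0, 0, 0]],
  [44, [-1, 1, 49], [0, 0, 0]],
  [44, [-1, 1, 49], [0, 0, 0]],
])

```text
time: 17.55
tool_pos: [0.5788, 0.3657, 0.0083]
tool_rot: [0.705, 0.709, 0.0, 0.0]
force: [-0.0, 0.5, -0.6]
opening: 0.0467
grasp_force: 31.4
```

>>> jog_arm([
  [44, [0, 0, 0.5], [0, 0, 0]],
  [44, [0, 0, 1], [0, 0, 0]],
  [44, [0, 0, 1.5], [0, 0, 0]],
  [44, [0, 0, 2], [0, 0, 0]],
  [44, [0, 0, 2], [0, 0, 0]],
])

```text
time: 18.05
tool_pos: [0.5787, 0.3657, 0.0063]
tool_rot: [0.705, 0.709, 0.0, 0.0]
force: [-1.5, 0.0, 4.2]
opening: 0.0468
grasp_force: 31.8
```

>>> jog_arm([
  [54, [0, 0, 0], [0, 0, 0]],
  [64, [0, 0, 0], [0, 0, 0]],
  [64, [0, 0, 0], [0, 0, 0]],
  [64, [0, 0, 0], [0, 0, 0]],
  [64, [0, 0, -15], [0, 0, 0]],
])

```text
time: 18.55
tool_pos: [0.5772, 0.3649, 0.0193]
tool_rot: [0.705, 0.709, -0.002, -0.0]
force: [-0.0, -0.7, -0.0]
opening: 0.0641
grasp_force: 0.0
```

>>> jog_arm([
  [66, [0, 0, -30], [0, 0, 0]],
  [66, [0, 0, -65], [0, 0, 0]],
  [66, [0, 0, -95], [0, 0, 0]],
  [66, [-40, -15, -95], [0, 0, 0]],
  [66, [-80, -30, -95], [0, 0, 0]],
])

```text
time: 19.05
tool_pos: [0.5493, 0.2857, 0.1178]
tool_rot: [0.704, 0.71, 0.002, 0.0]
force: [0.7, -1.1, 0.1]
opening: 0.066
grasp_force: 0.0
```

>>> jog_arm([
  [68, [-42, -8, 0], [0, 0, 0]],
  [68, [-84, -16, 0], [0, 0, 0]],
  [68, [-126, -24, 0], [0, 0, 0]],
  [68, [-168, -32, 0], [0, 0, 0]],
  [68, [-210, -40, 0], [0, 0, 0]],
])

```text
time: 19.55
tool_pos: [0.5101, 0.0735, 0.117]
tool_rot: [0.705, 0.709, 0.001, 0.0]
force: [0.6, -1.2, 0.0]
opening: 0.068
grasp_force: 0.0
```

>>> jog_arm([
  [68, [-42, -5, 0], [0, 0, 0]],
  [68, [-84, -10, 0], [0, 0, 0]],
  [68, [-126, -15, 0], [0, 0, 0]],
  [68, [-160, -18, 0], [0, 0, 0]],
  [68, [-176, -18, 0], [0, 0, 0]],
])

```text
time: 20.05
tool_pos: [0.4928, -0.1049, 0.1171]
tool_rot: [0.707, 0.708, 0.0, 0.001]
force: [0.6, -0.2, -0.3]
opening: 0.0681
grasp_force: 0.0
```

>>> jog_arm([
  [68, [0, 0, 20], [0, 0, 0]],
  [68, [0, 0, 40], [0, 0, 0]],
  [68, [0, 0, 40], [0, 0, 0]],
  [68, [0, 0, 40], [0, 0, 0]],
])

```text
time: 20.45
tool_pos: [0.4934, -0.1011, 0.0766]
tool_rot: [0.705, 0.709, 0.0, 0.0]
force: [-0.0, 0.4, 0.4]
opening: 0.0679
grasp_force: 0.0
```

```bash
python3 go.py 490.7 -100.7 2 0
```

```text
t 20.45 p [ 493.4 -101.1   76.6] open 67.9 shift [ 0.4 -2.7 74.6] turn [ 0.    -0.     0.006]
```

>>> jog_arm([
  [68, [0, -2.5, 10], [0, 0, 0]],
  [68, [0, -2.5, 40], [0, 0, 0]],
  [68, [0, -2.5, 62], [0, 0, 0]],
  [68, [0, -2.5, 72], [0, 0, 0]],
  [68, [0, -2.5, 74], [0, 0, 0]],
])

```text
time: 20.95
tool_pos: [0.4904, -0.1009, 0.0012]
tool_rot: [0.705, 0.709, -0.0, -0.001]
force: [0.9, 0.1, 0.6]
opening: 0.0675
grasp_force: 0.0
```

>>> jog_arm([
  [68, [0, 0, 0], [0, 0, 0]],
  [60, [0, 0, 0], [0, 0, 0]],
  [44, [0, 0, 0], [0, 0, 0]],
  [44, [0, 0, 0], [0, 0, 0]],
  [44, [0, 0, 0], [0, 0, 0]],
])

```text
time: 21.45
tool_pos: [0.4914, -0.101, 0.0029]
tool_rot: [0.705, 0.709, 0.001, 0.001]
force: [-0.4, 0.0, 7.5]
opening: 0.0464
grasp_force: 29.7
```

>>> jog_arm([
  [44, [0, 0, 0], [0, 0, 0]],
  [44, [0, 0, 0], [0, 0, 0]],
])

```text
time: 21.65
tool_pos: [0.4914, -0.1011, 0.0029]
tool_rot: [0.705, 0.709, 0.001, 0.001]
force: [-1.1, 0.2, 7.3]
opening: 0.0471
grasp_force: 29.7
```

```bash
python3 go.py 583 269.5 97 0
```

```text
t 21.65 p [ 491.4 -101.1    2.9] open 47.1 shift [370.  94. -94.] turn [0.002 0.    0.006]
```

>>> jog_arm([
  [44, [0, 0, -30], [0, 0, 0]],
  [44, [0, 0, -65], [0, 0, 0]],
  [44, [0, 0, -95], [0, 0, 0]],
  [44, [40, 10, -95], [0, 0, 0]],
  [44, [80, 20, -95], [0, 0, 0]],
])

```text
time: 22.15
tool_pos: [0.5114, -0.0209, 0.0988]
tool_rot: [0.706, 0.708, 0.001, 0.001]
force: [1.4, 0.1, 0.6]
opening: 0.0461
grasp_force: 31.4
```

>>> jog_arm([
  [44, [42, 10, 0], [0, 0, 0]],
  [44, [84, 20, 0], [0, 0, 0]],
  [44, [126, 30, 0], [0, 0, 0]],
  [44, [168, 40, 0], [0, 0, 0]],
  [44, [205, 50, 0], [0, 0, 0]],
])

```text
time: 22.65
tool_pos: [0.5591, 0.1871, 0.0975]
tool_rot: [0.705, 0.71, 0.001, -0.0]
force: [0.8, -0.1, -0.8]
opening: 0.0466
grasp_force: 31.4
```

>>> jog_arm([
  [44, [35, 10, 0], [0, 0, 0]],
  [44, [65, 18, 0], [0, 0, 0]],
  [44, [85, 22, 0], [0, 0, 0]],
  [44, [85, 22, 20], [0, 0, 0]],
  [44, [85, 22, 38], [0, 0, 0]],
])

```text
time: 23.15
tool_pos: [0.5807, 0.271, 0.059]
tool_rot: [0.704, 0.71, 0.001, 0.0]
force: [-0.3, -0.6, -0.5]
opening: 0.0463
grasp_force: 31.4
```

>>> jog_arm([
  [44, [0, 0, 0], [0, 0, 0]],
  [44, [0, 0, 0], [0, 0, 0]],
])

```text
time: 23.35
tool_pos: [0.5806, 0.2694, 0.0593]
tool_rot: [0.705, 0.709, -0.0, 0.0]
force: [0.1, 0.1, 0.2]
opening: 0.0466
grasp_force: 31.4
```

```bash
python3 go.py 583 269.5 7 0
```

```text
t 23.35 p [580.6 269.4  59.3] open 46.6 shift [ 0.1  2.4 52.3] turn [-0.     0.     0.006]
```

Contact is expected near z = 6.9.

>>> jog_arm([
  [44, [0, 2, 20], [0, 0, 0]],
  [44, [0, 2, 38], [0, 0, 0]],
  [44, [0, 2, 47], [0, 0, 0]],
  [44, [0, 2, 50], [0, 0, 0]],
  [44, [0, 2, 50], [0, 0, 0]],
])

```text
time: 23.85
tool_pos: [0.5829, 0.2695, 0.0094]
tool_rot: [0.705, 0.709, 0.0, 0.0]
force: [0.1, 0.3, 0.5]
opening: 0.0467
grasp_force: 31.4
```

>>> jog_arm([
  [44, [0, 0, 0.5], [0, 0, 0]],
  [44, [0, 0, 1], [0, 0, 0]],
  [44, [0, 0, 1.5], [0, 0, 0]],
  [44, [0, 0, 2.2], [0, 0, 0]],
  [44, [0, 0, 2.2], [0, 0, 0]],
])

```text
time: 24.35
tool_pos: [0.5828, 0.2697, 0.007]
tool_rot: [0.705, 0.709, 0.0, 0.0]
force: [-1.3, -0.0, 4.0]
opening: 0.047
grasp_force: 31.8
```

>>> jog_arm([
  [54, [0, 0, 0], [0, 0, 0]],
  [64, [0, 0, 0], [0, 0, 0]],
  [64, [0, 0, 0], [0, 0, 0]],
  [64, [0, 0, 0], [0, 0, 0]],
  [64, [0, 0, -15], [0, 0, 0]],
])

```text
time: 24.85
tool_pos: [0.5813, 0.2691, 0.0203]
tool_rot: [0.705, 0.709, -0.002, -0.001]
force: [-0.0, -0.2, 0.3]
opening: 0.0639
grasp_force: 0.0
```

>>> jog_arm([
  [64, [0, 0, -30], [0, 0, 0]],
  [64, [0, 0, -65], [0, 0, 0]],
  [64, [0, 0, -95], [0, 0, 0]],
  [55, [-40, -10, -95], [0, 0, 0]],
  [50, [-80, -20, -95], [0, 0, 0]],
])

```text
time: 25.35
tool_pos: [0.5635, 0.1898, 0.1187]
tool_rot: [0.704, 0.71, 0.002, 0.001]
force: [-0.0, -1.5, -0.3]
opening: 0.05
grasp_force: 0.0
```

>>> jog_arm([
  [50, [-40, -12, 0], [0, 0, 0.13]],
  [50, [-80, -24, 0], [0, 0, 0.26]],
  [50, [-120, -36, 0], [0, 0, 0.39]],
  [50, [-160, -48, 0], [0, 0, 0.52]],
  [50, [-200, -60, 0], [0, 0, 0.65]],
])

```text
time: 25.85
tool_pos: [0.5039, -0.0123, 0.1178]
tool_rot: [0.896, 0.445, 0.001, 0.0]
force: [1.2, -0.6, 0.7]
opening: 0.05
grasp_force: 0.0
```

```bash
python3 go.py 403.6 -183.4 100 -101.2;python3 -c "
from h import *;print(manip.state()['joint_pos'].round(2))"
```

```text
t 25.85 p [503.9 -12.3 117.8] open 50.0 shift [-197.    23.5   17.5] turn [-0.    -0.002  1.117]
[-0.44  0.53  0.55  2.04 -0.43  0.68 -0.26]
```

>>> jog_arm([
  [50, [-39, 4, 0], [0, 0, 0.13]],
  [50, [-78, 9, 0], [0, 0, 0.26]],
  [50, [-118, 14, 0], [0, 0, 0.39]],
  [50, [-157, 19, 0], [0, 0, 0.52]],
  [50, [-190, 23, 0], [0, 0, 0.65]],
])

```text
time: 26.35
tool_pos: [0.4077, -0.1783, 0.1177]
tool_rot: [0.991, 0.135, 0.001, -0.0]
force: [0.5, -0.6, -0.1]
opening: 0.0496
grasp_force: 0.0
```

>>> jog_arm([
  [50, [0, 0, 0], [0, 0, 0.13]],
  [50, [0, 0, 0], [0, 0, 0.26]],
  [50, [0, 0, 0], [0, 0, 0.39]],
  [50, [0, 0, 0], [0, 0, 0.46]],
  [50, [0, 0, 0], [0, 0, 0.46]],
])

```text
time: 26.85
tool_pos: [0.4089, -0.1766, 0.1173]
tool_rot: [0.996, -0.092, 0.0, -0.0]
force: [0.7, -0.3, -0.4]
opening: 0.0504
grasp_force: 0.0
```

```bash
python3 go.py 403.6 -183.4 3 -101.2
python3 - <<'E'
from h import *
print(manip.state()['joint_pos'].round(2))
i,P=cam('top'); cv2.imwrite('pics/t2.png',cv2.resize(i[60:290,60:460],None,fx=2,fy=2))
E
```

```text
t 26.85 p [ 408.9 -176.6  117.3] open 50.4 shift [ -4.1   7.8 114.3] turn [-0.001 -0.001  0.011]
[-0.26  0.55  0.85  2.18 -0.67  0.69 -0.7 ]
```

View pics/t2.png

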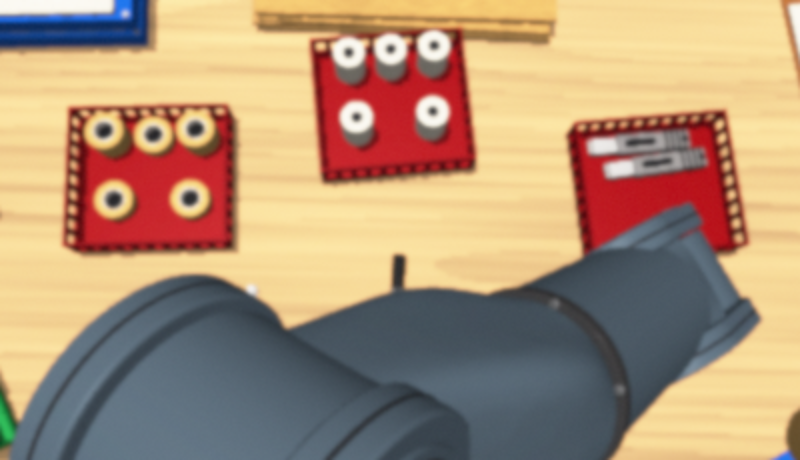

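Both tapes lie flat in their basket at (113,198) and (190,198), and the arm now hides the cutter. Descending to grasp it.

>>> jog_arm([
  [50, [-4, 8, 20], [0, 0, 0.01]],
  [50, [-4, 8, 55], [0, 0, 0.01]],
  [50, [-4, 8, 80], [0, 0, 0.01]],
  [50, [-4, 8, 95], [0, 0, 0.01]],
  [50, [-4, 8, 95], [0, 0, 0.01]],
])

```text
time: 27.4
tool_pos: [0.4027, -0.1836, 0.0207]
tool_rot: [0.995, -0.096, -0.001, -0.001]
force: [0.1, 0.6, 0.1]
opening: 0.0503
grasp_force: 0.0
```

```bash
python3 go.py 403.6 -183.4 4 -101.2
python3 - <<'E'
from h import *
i,P=cam('scene'); cv2.imwrite('pics/s3.png',cv2.resize(i[70:220,170:370],None,fx=3,fy=3))
E
```

```text
t 27.4 p [ 402.7 -183.6   20.7] open 50.3 shift [ 0.9 -0.3 16.7] turn [-0.001  0.002  0.004]
```

View pics/s3.png

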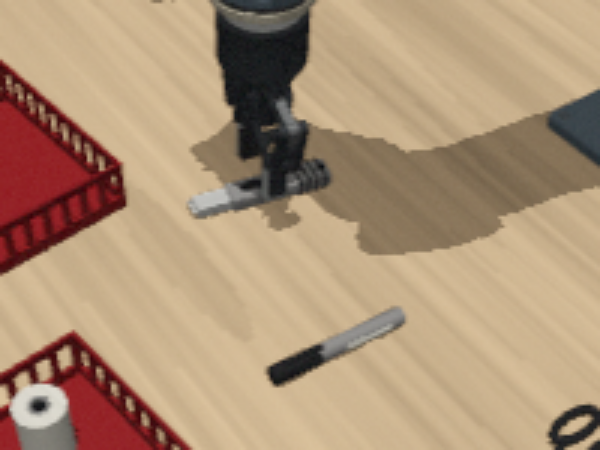

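The fingers straddle the cutter at mid-length (crop 270,180), so I'm closing on it.

>>> jog_arm([
  [50, [1, 0, 10], [0, 0, 0]],
  [50, [1, 0, 16], [0, 0, 0]],
  [50, [1, 0, 16], [0, 0, 0]],
  [40, [1, 0, 16], [0, 0, 0]],
  [30, [1, 0, 16], [0, 0, 0]],
])

```text
time: 27.95
tool_pos: [0.4044, -0.184, 0.0061]
tool_rot: [0.995, -0.096, 0.0, 0.0]
force: [-0.1, -0.5, -0.7]
opening: 0.0301
grasp_force: 0.0
```

>>> jog_arm([
  [22, [0, 0, 0], [0, 0, 0]],
  [22, [0, 0, 0], [0, 0, 0]],
  [22, [0, 0, 0], [0, 0, 0]],
  [22, [0, 0, 0], [0, 0, 0]],
  [22, [0, 0, 0], [0, 0, 0]],
], grip_force=40)

```text
time: 28.45
tool_pos: [0.4044, -0.184, 0.0062]
tool_rot: [0.995, -0.097, 0.0, -0.0]
force: [-0.1, 0.2, 8.5]
opening: 0.025
grasp_force: 39.2
```

>>> jog_arm([
  [22, [0, 0, -20], [0, 0, 0]],
  [22, [0, 0, -50], [0, 0, 0]],
  [22, [0, 0, -80], [0, 0, 0]],
  [22, [0, 0, -100], [0, 0, 0]],
  [22, [0, 0, -100], [0, 0, 0]],
])

```text
time: 28.95
tool_pos: [0.4052, -0.1844, 0.1076]
tool_rot: [0.995, -0.096, 0.002, 0.0]
force: [0.6, -0.3, -1.0]
opening: 0.0247
grasp_force: 40.3
```

```bash
python3 go.py 577 -333.7 100 6.5
```

```text
t 28.95 p [ 405.2 -184.4  107.6] open 24.7 shift [197.2 113.6   8.4] turn [ 0.004 -0.002 -1.877]
```

>>> jog_arm([
  [22, [24, 14, 0], [0, 0, -0.13]],
  [22, [48, 28, 0], [0, 0, -0.27]],
  [22, [72, 42, 0], [0, 0, -0.4]],
  [22, [96, 56, 0], [0, 0, -0.54]],
  [22, [120, 70, 0], [0, 0, -0.67]],
])

```text
time: 29.45
tool_pos: [0.509, -0.276, 0.1046]
tool_rot: [0.971, 0.239, -0.0, -0.001]
force: [-0.2, 0.8, -0.6]
opening: 0.0247
grasp_force: 40.3
```

```bash
python3 go.py 577 -333.7 100 6.5
```

```text
t 29.45 p [ 509.  -276.   104.6] open 24.7 shift [33.4 82.7  4.5] turn [-1.000e-03 -1.000e-03 -1.202e+00]
```

>>> jog_arm([
  [22, [7, 18, 0], [0, 0, -0.13]],
  [22, [14, 36, 0], [0, 0, -0.27]],
  [22, [21, 54, 0], [0, 0, -0.4]],
  [22, [28, 70, 0], [0, 0, -0.54]],
  [22, [33, 82, 0], [0, 0, -0.67]],
])

```text
time: 29.95
tool_pos: [0.5759, -0.3336, 0.1043]
tool_rot: [0.839, 0.545, 0.0, -0.001]
force: [0.1, 0.0, -1.9]
opening: 0.0249
grasp_force: 40.3
```

>>> jog_arm([
  [22, [0, 0, 0], [0, 0, -0.13]],
  [22, [0, 0, 0], [0, 0, -0.27]],
  [22, [0, 0, 0], [0, 0, -0.4]],
  [22, [0, 0, 0], [0, 0, -0.53]],
  [22, [0, 0, 0], [0, 0, -0.53]],
])

```text
time: 30.45
tool_pos: [0.575, -0.3331, 0.1046]
tool_rot: [0.668, 0.744, 0.0, -0.001]
force: [-0.1, -0.3, -0.3]
opening: 0.0247
grasp_force: 40.3
```

>>> jog_arm([
  [22, [0, 0, 0], [0, 0, 0]],
  [22, [0, 0, 0], [0, 0, 0]],
])

```text
time: 30.65
tool_pos: [0.5753, -0.3332, 0.1051]
tool_rot: [0.67, 0.743, 0.0, -0.0]
force: [0.1, 1.0, -0.8]
opening: 0.0246
grasp_force: 40.3
```

```bash
python3 go.py 577 -333.7 10 6.5
python3 - <<'E'
from h import *
i,P=cam('scene'); cv2.imwrite('pics/s4.png',cv2.resize(i[60:200,90:280],None,fx=3,fy=3))
E
```

```text
t 30.65 p [ 575.3 -333.2  105.1] open 24.6 shift [-0.7  1.7 95.1] turn [-0.    -0.001 -0.01 ]
```

View pics/s4.png

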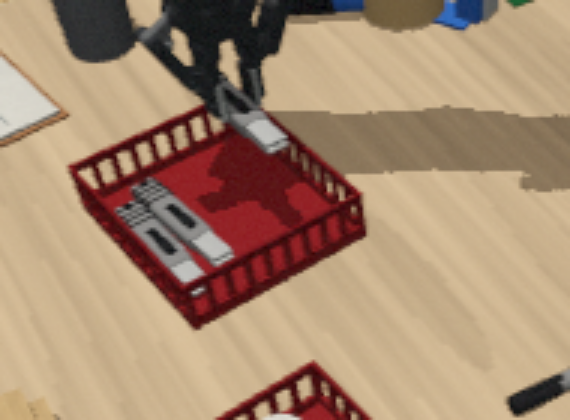

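The cutter is level, parallel to the stock and with its nose the same way (crop 260,130). Lowering it.

>>> jog_arm([
  [22, [0, 2, 25], [0, 0, -0.01]],
  [22, [0, 2, 55], [0, 0, -0.01]],
  [22, [0, 2, 80], [0, 0, -0.01]],
  [22, [0, 2, 91], [0, 0, -0.01]],
  [22, [0, 2, 93], [0, 0, -0.01]],
])

```text
time: 31.2
tool_pos: [0.5768, -0.3327, 0.0112]
tool_rot: [0.665, 0.747, -0.0, -0.001]
force: [-0.2, 0.3, -0.5]
opening: 0.0249
grasp_force: 40.3
```

>>> jog_arm([
  [22, [0, 0, 0.5], [0, 0, 0]],
  [22, [0, 0, 1], [0, 0, 0]],
  [22, [0, 0, 1.5], [0, 0, 0]],
  [22, [0, 0, 2], [0, 0, 0]],
  [22, [0, 0, 2], [0, 0, 0]],
])

```text
time: 31.7
tool_pos: [0.5776, -0.3333, 0.011]
tool_rot: [0.665, 0.747, 0.0, 0.0]
force: [0.1, 0.8, -0.5]
opening: 0.0244
grasp_force: 40.3
```

>>> jog_arm([
  [22, [0, 0, 0.5], [0, 0, 0]],
  [22, [0, 0, 0.8], [0, 0, 0]],
  [22, [0, 0, 1.1], [0, 0, 0]],
  [22, [0, 0, 1.1], [0, 0, 0]],
  [22, [0, 0, 1.1], [0, 0, 0]],
])

```text
time: 32.2
tool_pos: [0.5776, -0.3333, 0.0104]
tool_rot: [0.665, 0.747, 0.0, 0.0]
force: [-1.2, 1.9, 8.5]
opening: 0.0245
grasp_force: 41.2
```

>>> jog_arm([
  [30, [0, 0, 0], [0, 0, 0]],
  [42, [0, 0, 0], [0, 0, 0]],
  [42, [0, 0, 0], [0, 0, 0]],
  [42, [0, 0, 0], [0, 0, 0]],
  [42, [0, 0, -15], [0, 0, 0]],
])

```text
time: 32.7
tool_pos: [0.5762, -0.3324, 0.0231]
tool_rot: [0.665, 0.747, -0.0, -0.002]
force: [-0.4, 0.1, 0.4]
opening: 0.042
grasp_force: 0.0
```

>>> jog_arm([
  [42, [0, 0, -30], [0, 0, 0]],
  [42, [0, 0, -70], [0, 0, 0]],
  [42, [0, 0, -110], [0, 0, 0]],
  [42, [-30, -20, -140], [0, 0, 0]],
  [42, [-65, -40, -150], [0, 0, 0]],
])

```text
time: 33.2
tool_pos: [0.5472, -0.4025, 0.1799]
tool_rot: [0.664, 0.748, 0.001, 0.003]
force: [1.1, -0.9, 0.1]
opening: 0.042
grasp_force: 0.0
```

>>> jog_arm([
  [42, [-30, -40, 0], [0, 0, 0]],
  [42, [-60, -60, 0], [0, 0, 0]],
  [42, [-60, -60, 0], [0, 0, 0]],
  [42, [-60, -60, 0], [0, 0, 0]],
  [42, [-60, -60, 0], [0, 0, 0]],
])

```text
time: 33.7
tool_pos: [0.4936, -0.4678, 0.175]
tool_rot: [0.664, 0.747, 0.001, 0.0]
force: [-0.8, 1.3, -0.3]
opening: 0.0419
grasp_force: 0.0
```

Run:
```python
from h import *
i,P=cam('scene'); cv2.imwrite('pics/s5.png',cv2.resize(i,(800,600)))
i,P=cam('top'); cv2.imwrite('pics/t5.png',cv2.resize(i,(800,600)))
```

```text
(no output)
```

View pics/s5.png

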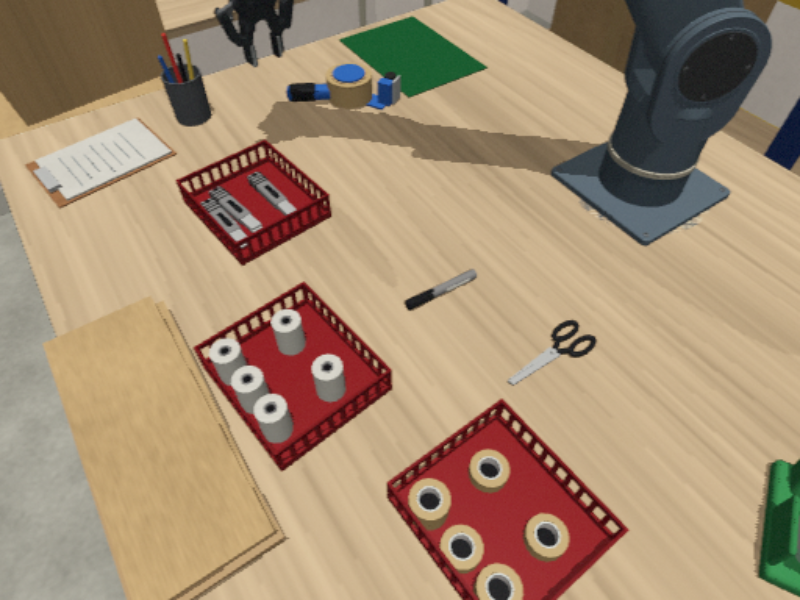

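View pics/t5.png

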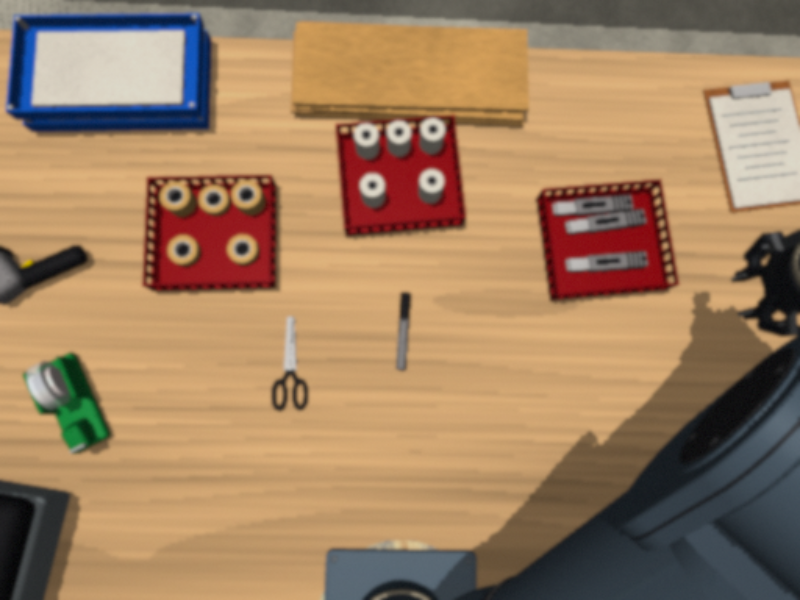

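In the top view, the tills stand at (372,187) and (431,182). The tapes lie flat at (182,249) and (241,249), and the cutter lies flat at (607,262). The scissors and marker are where they were, and the gripper is clear of everything.

```bash
python3 -c "
from rig import manip; print(manip.finish_job())"
```

```text
the job is handed in; nothing more can be done
None
```

The job is handed in at about 34 s: both till rolls stand and both tape rolls and the cutter lie flat on the floors of their own baskets, and the scissors and marker were left where they lay.

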